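# Set the tyre-inflation regulator and close its guard

### The arm

A 6-joint arm with a two-finger parallel gripper is mounted at the origin on a cart in front of the work surface, level with it; the furniture and walls round the work are solid. World frame = base frame: x ahead of the robot, y to its left, z up, the work surface at z = 0. Lengths are in m, angles in rad, forces in N, time in s.
With the tool pointing down it reaches from about 0.35 to 0.975 m from the base axis. Payload 7.1 kg.
Tool frame: the origin (TCP) lies midway between the tips of the shut fingers; the grasp point (between the pads) lies 19 mm behind it; z points along the fingers, x is the direction in which the jaws open and shut, and the axes are right-handed (so a half turn about z gives the same grasp; the last joint's range is limited). The gripper opens to 88 mm and grips with 3 to 60 N. Pads are 20 mm wide; open, the fingers measure 115 mm over their backs; the gripper's body (75 mm by 178 mm) begins 61 mm behind the grasp point.
Start: joints at [1.259, 0.423, 1.63, -0, 1.089, -0.019], TCP at [0.18, 0.598, 0.223] pointing down, gripper open.
Joint ranges: [-3, 3], [-0.9, 2.11], [0.09, 2.58], [-1.31, 4.45], [0.11, 2.69], [-2.54, 2.54]. Speed limits (rad/s): [2.39, 2.39, 3.01, 3.14, 3.14, 3.14].

### API

Orientations are given as a unit quaternion [w, x, y, z].
In Python, from station import move_pose, movel, movej, command_gripper, wait, inverse_kinematics, read_camera, camera_info, MotionError, job_done, get_time, get_joint_pos, get_qvel, get_effort, get_tcp_pos, get_ee_rot, get_ft_force, get_ft_torque, get_grip_width gives the robot as it stands. Calls block until the motion is done:
- move_pose(position, orientation): joint-space move of the TCP to a pose.
- movel(position, frame=None, v=0.15, until_force=None): straight line of the TCP; frame=None keeps the orientation; v is the mean speed in m/s. With until_force (N) it stops when the force on the tool has changed by that much, and returns True; else False.
- movej(angles): joint-space move.
- command_gripper(opening): opening from 0.0 (shut) to 1.0 (fully open); the grip force is fixed at half the most; returns when the fingers have stopped.
- wait(seconds).
- inverse_kinematics(position, orientation): joint angles nearest the present ones, or None.
- read_camera(name): name is "scene" or "top" or "wrist"; returns the picture (384x512x3 uint8, red, green, blue); there is no depth.
- camera_info(name): a dict with "intrinsics" (3x3 intrinsics, pixels), "T" (4x4, takes a point from camera to world coordinates); the wrist camera has in their place "tool_from_camera" (4x4, takes a point from camera to tool coordinates, whose origin is the TCP and whose axes are the tool frame's). Camera axes: x right, y up, looking along -z (the intrinsics and any distortion apply to the point x, -y, -z); pixel columns grow to the right and rows downward; lengths in m; the calibration is good to about 2 mm. The wrist camera is an equidistant fisheye: a pixel r from the principal point sees the ray r / f radians off the axis. A picture is of the moment at which its call begins: read the wrist's pose just before it. camera_info takes no time and is no camera call.
A pose or a line that the arm cannot do raises MotionError and nothing moves.
- job_done(): hands the job in, once; it reports no verdict.
Readings, each from a call of its own:
- get_time(): time.
- get_joint_pos(): joint angles.
- get_qvel(): joint speeds.
- get_effort(): joint torques, N m.
- get_tcp_pos(): TCP position.
- get_ee_rot(): TCP orientation.
- get_ft_force(): force on the tool from outside, world axes, zero at the start.
- get_ft_torque(): the same for the moment, N m.
- get_grip_width(): opening from 0.0 (shut) to 1.0 (fully open).
Only numpy, scipy, OpenCV 4.12 (cv2) and the standard library are available. Lean on these libraries where they do the work, as an engineer would, in place of code of your own. Each camera call takes 0.05 s, during which the arm holds its last target.

### The job

Set the tyre-inflation regulator: roll the edge of the knurled wheel on its top, click by click, until the pointer on the front dial stands on the one long mark. Once it rests there, swing the clear guard forward over the wheel and press it fully shut. Leave the other things on the bench where they are.

Things in the scene. Friction and masses are not known exactly. Their poses are not given: they have to be found in the camera images.
- regulator: Grey box 100 (x) x 150 (y) x 105 mm (z) bolted to the bench; a round white dial (96 mm across, top at z 135) on its front; a black knurled wheel (80 mm diameter, 18 mm wide, axis along x at z 87) sticks 22 mm out of its top. Origin: centre of the underside; x from the dial to the back, y to the left seen from the dial side, z up.
- dial (a joint): Turn of wheel and pointer, rad (-2.2 to 2.2). A detent every 0.314 rad (18 degrees = one dial mark = 12.6 mm of rim); it takes 1 to 2 N along the rim to pass a click and settles in the nearest detent. 0 = pointer straight up; positive = clockwise seen from the dial side (wheel top moves towards regulator -y). Long mark: +0.942. At the start 3 to 7 clicks short of it (to its left).
- wheel_top (a point): Highest point of the unpressed wheel rim, mid-width: 12 mm behind the regulator's origin (+x), 127 mm above the bench. The wheel sits on a spring and gives up to 5 mm straight down (about 2 N to begin, plus 1.5 N per mm). Pressing it 2 to 4 mm and stroking along the regulator's y rolls it without slip (grippy rim).
- long_mark (a point): Middle of the long thick mark (15 x 4 mm) on the front dial, 34.5 mm from the dial's centre; the other 14 marks are 5 mm short and thin.
- pointer_tip (a point): Tip of the black pointer, 30 mm from the dial's centre.
- guard (a joint): Angle of the guard, rad: 0 = fully shut over the wheel, grows as it swings up and back; 1.75 to 2.05 (leaning back) at the start, stop at 2.1. Clear hood 56 (hinge to front) x 94 (y) x 29 mm with a dark lip in front (to 64 mm from the hinge), 60 g; the stiff hinge stays where it is left, about 1 N at its far edge moves it.
- guard_hinge (a point): Middle of the guard's hinge axis, which runs along the regulator's y: 46 mm behind the regulator's origin (+x), 113 mm above the bench. Shut, the guard runs from here 56 mm to the front and its flat top lies 22 mm above here; standing open, that top face looks to the back.
- guard_top (a point): Point in the middle of the guard's flat top (outer face), 35 mm from the hinge axis along the guard; turns with the guard.
- tape_roll: Bystander: black roll of tape, 62 x 60 x 19 mm, left of the regulator. Origin under its centre.
- screwdriver: Bystander: screwdriver with yellow handle, 170 x 25 x 25 mm, right of the regulator. Origin under its centre.
- bell: Bystander: handlebar bell, 53 x 66 x 31 mm. Origin under its centre.
- patch_tin: Bystander: flat red tin, 57 x 92 x 20 mm. Origin under its centre.

How it is judged:
By the outcome, as a careful person would: the job done as asked, in the order asked, and still so for the second after the job is handed in, with the robot touching nothing.
It also fails if it takes over 48 s, if anything falls off the work surface, if the arm or the gripper's body presses on something with over 40 N, if the wrist force passes 120 N, or if a joint passes its speed limit or range.

## Working session

There is one attempt and no reset: what is moved stays moved. The work goes in short steps, each a Python script; the robot and the scene stay as the last script left them, time stands still between calls to the robot, and variables do not carry over. Pictures are saved under pics/ and viewed, and the job is handed in when it is done.

```bash
ls; mkdir -p pics; python3 - <<'E'
from station import *
import cv2,numpy as np
for n in ["scene","top","wrist"]:
    i=read_camera(n); cv2.imwrite(f"pics/{n}0.png",i[:,:,::-1]); print(n,{k:np.round(v,4).tolist() if not isinstance(v,str) else v for k,v in camera_info(n).items()})
print(get_time(),get_tcp_pos(),get_ee_rot())
E
```

```text
pics
scene {'intrinsics': [[485.5134, 0.0, 251.379], [0.0, 485.5134, 192.3131], [0.0, 0.0, 1.0]], 'T': [[0.5516, 0.6224, -0.5553, -0.2403], [-0.8339, 0.3979, -0.3825, -0.4153], [-0.0171, 0.6741, 0.7385, 1.0591], [0.0, 0.0, 0.0, 1.0]]}
top {'intrinsics': [[361.2478, 0.0, 254.9012], [0.0, 361.2478, 191.8094], [0.0, 0.0, 1.0]], 'T': [[-0.0139, 0.9935, -0.1128, 0.3494], [-0.9999, -0.0136, 0.0036, 0.0955], [0.002, 0.1128, 0.9936, 1.0557], [0.0, 0.0, 0.0, 1.0]]}
wrist {'intrinsics': [[297.3186, 0.0, 254.9989], [0.0, 297.3186, 190.7285], [0.0, 0.0, 1.0]], 'tool_from_camera': [[1.0, -0.0007, 0.0009, 0.0005], [-0.0005, -0.9706, -0.2408, -0.0646], [0.0011, 0.2408, -0.9706, -0.1612], [0.0, 0.0, 0.0, 1.0]]}
0.15 [0.18024901 0.59800346 0.22208384] [ 3.46149726e-04  8.02689409e-01  5.96396985e-01 -4.79142827e-04]
```

View pics/scene0.png

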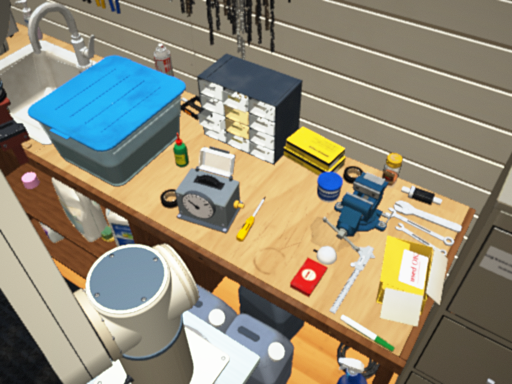

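View pics/top0.png

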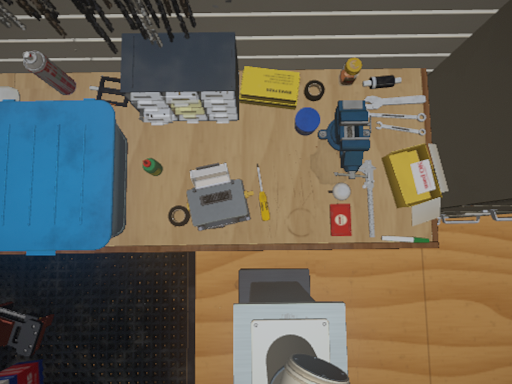

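View pics/wrist0.png

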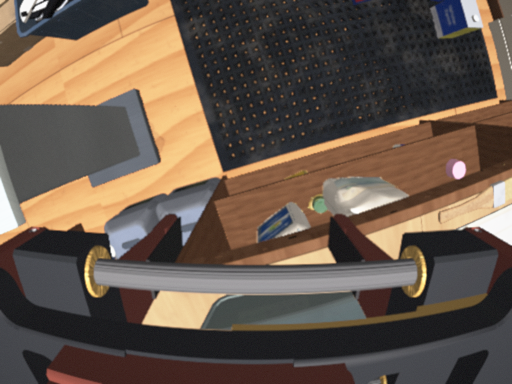

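The scene camera shows the regulator at about (208,203), with its white dial facing the robot and the guard open behind it. In the top view it is at about (218,205), between the tape (179,215) and the screwdriver (263,200). I'll zoom in.

```bash
python3 - <<'E'
import cv2,numpy as np
a=cv2.imread("pics/scene0.png")[140:240,150:270]; b=cv2.imread("pics/top0.png")[150:240,160:280]
cv2.imwrite("pics/z0.png",cv2.resize(a,None,fx=6,fy=6,interpolation=cv2.INTER_CUBIC))
cv2.imwrite("pics/z1.png",cv2.resize(b,None,fx=6,fy=6,interpolation=cv2.INTER_CUBIC))
E
```

```text
(no output)
```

View pics/z0.png

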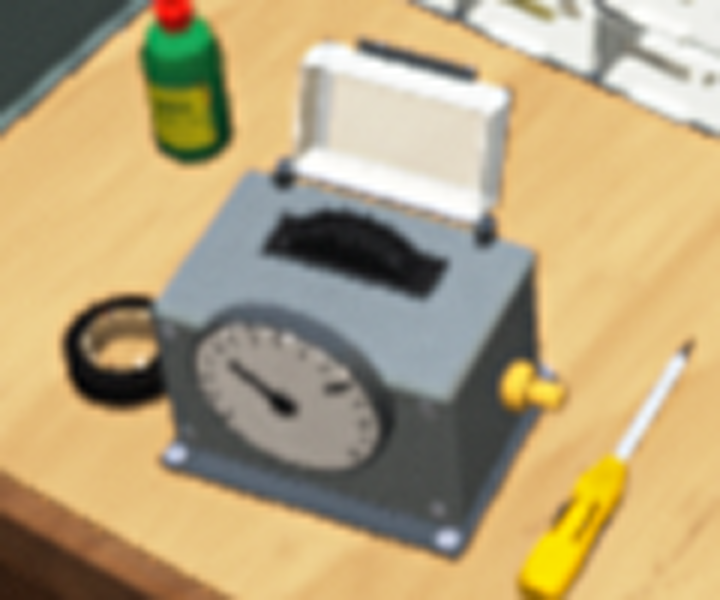

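View pics/z1.png

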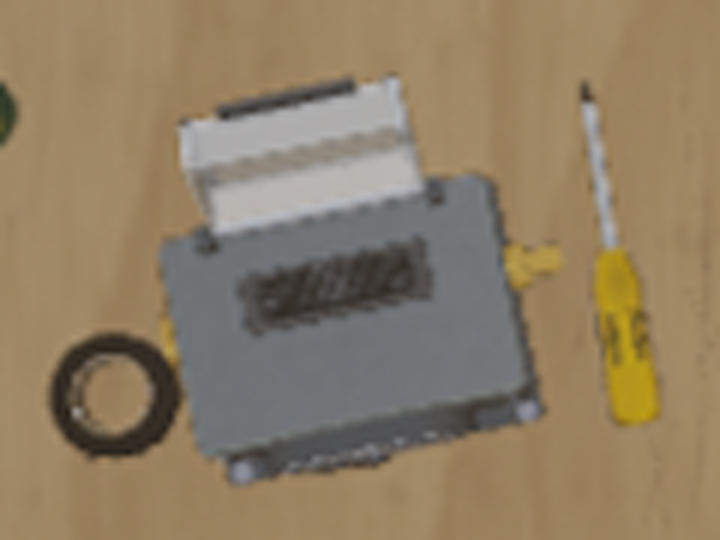

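```bash
cat > h.py <<'E'
from station import *
import cv2,numpy as np
from scipy.spatial.transform import Rotation as R
def ray(cam,u,v):
    c=camera_info(cam);K=c["intrinsics"];T=c["T"]
    d=np.array([(u-K[0][2])/K[0][0],-(v-K[1][2])/K[1][1],-1]); return T[:3,3],T[:3,:3]@d
def onz(cam,u,v,z):
    o,d=ray(cam,u,v); return o+d*(z-o[2])/d[2]
def tcpT():
    q=get_ee_rot();T=np.eye(4);T[:3,:3]=R.from_quat([q[1],q[2],q[3],q[0]]).as_matrix();T[:3,3]=get_tcp_pos();return T
def wray(T,u,v):
    c=camera_info("wrist");K=np.array(c["intrinsics"]);M=T@np.array(c["tool_from_camera"])
    a=(u-K[0,2])/K[0,0];b=(v-K[1,2])/K[1,1];th=np.hypot(a,b);s=np.sin(th)/th if th>1e-9 else 1
    d=np.array([a*s,-b*s,-np.cos(th)]);return M[:3,3],M[:3,:3]@d
def wonz(T,u,v,z):
    o,d=wray(T,u,v);return o+d*(z-o[2])/d[2]
def wproj(T,p):
    c=camera_info("wrist");K=np.array(c["intrinsics"]);M=T@np.array(c["tool_from_camera"])
    x=np.linalg.inv(M)@np.append(p,1);r=np.hypot(x[0],x[1]);th=np.arctan2(r,-x[2])
    return np.array([K[0,2]+K[0,0]*th*x[0]/r,K[1,2]-K[1,1]*th*x[1]/r])
def proj(cam,p):
    c=camera_info(cam);K=np.array(c["intrinsics"]);x=np.linalg.inv(np.array(c["T"]))@np.append(p,1)
    return np.array([K[0,2]+K[0,0]*x[0]/-x[2],K[1,2]+K[1,1]*x[1]/x[2]])
def quat(Rm):
    q=R.from_matrix(Rm).as_quat();return np.array([q[3],q[0],q[1],q[2]])
E
python3 - <<'E'
from h import *
t=np.array([(165,240),(490,178),(530,395),(205,455)])/6+[160,150]
s=np.array([(250,172),(535,255),(447,398),(157,300)])/6+[150,140]
for n,P in(("top",t),("scene",s)):
    p=np.array([onz(n,*q,.105) for q in P])[:,:2];print(n,np.round(p,3).tolist(),p.mean(0))
    print(np.linalg.norm(p-np.roll(p,-1,0),axis=1))
    e=(p[0]-p[1])+(p[3]-p[2]); print("yaw",np.arctan2(-e[0],e[1]))
E
```

```text
top [[0.465, 0.271], [0.49, 0.127], [0.394, 0.11], [0.37, 0.252]] [0.4296989  0.18995576]
[0.14601765 0.09769827 0.14423533 0.09650317]
yaw 0.17276843181692866
scene [[0.462, 0.269], [0.489, 0.127], [0.398, 0.11], [0.375, 0.253]] [0.43125957 0.1898328 ]
[0.14472916 0.09233465 0.1448754  0.08774625]
yaw 0.17526809328674353
```

```bash
cat >> h.py <<'E'
RO=np.array([0.4305,0.190,0]);YAW=0.173
def W(p,ro=None,yaw=None):
    ro=RO if ro is None else ro;yaw=YAW if yaw is None else yaw
    c,s=np.cos(yaw),np.sin(yaw);return ro+np.array([c*p[0]-s*p[1],s*p[0]+c*p[1],p[2]])
def dialpt(o,d,xp):
    n=np.array([np.cos(YAW),np.sin(YAW),0]);t=((RO-o)@n+xp)/(d@n);q=o+d*t-RO
    return np.array([-np.sin(YAW)*q[0]+np.cos(YAW)*q[1],q[2]])
E
python3 - <<'E'
from h import *
f=lambda x,y:(150+x/6,140+y/6)
for xp in(-.05,-.06,-.065):
  for nm,p in(("c",(285,403)),("tip",(230,363)),("mark",(340,385))):
    q=dialpt(*ray("scene",*f(*p)),xp); r=q-[0,.087]
    print(xp,nm,q.round(4),"ang",np.arctan2(-r[0],r[1]).round(3),np.hypot(*r).round(4))
# overlay
im=cv2.imread("pics/scene0.png");im=cv2.resize(im,None,fx=6,fy=6,interpolation=cv2.INTER_CUBIC)
for p in [(.012,0,.127),(.046,.047,.113),(.046,-.047,.113),(-.05,.075,.105),(-.05,-.075,.105),(.05,.075,.105),(.05,-.075,.105),(-.05,-.075,0),(-.06,0,.135),(-.06,0,.087)]:
    u=(proj("scene",W(p))+.5)*6;cv2.circle(im,tuple(u.astype(int)),4,(0,0,255),1)
cv2.imwrite("pics/ov.png",im[840:1440,900:1620])
E
```

```text
-0.05 c [0.0077 0.0705] ang -2.705 0.0182
-0.05 tip [0.0337 0.0862] ang -1.595 0.0337
-0.05 mark [-0.0224  0.0962] ang 1.183 0.0242
-0.06 c [0.0009 0.0843] ang -2.827 0.0028
-0.06 tip [0.0265 0.0998] ang -1.121 0.0294
-0.06 mark [-0.0288  0.1096] ang 0.905 0.0367
-0.065 c [-0.0025  0.0912] ang 0.542 0.0049
-0.065 tip [0.0229 0.1066] ang -0.863 0.0302
-0.065 mark [-0.032   0.1164] ang 0.829 0.0435
```

View pics/ov.png

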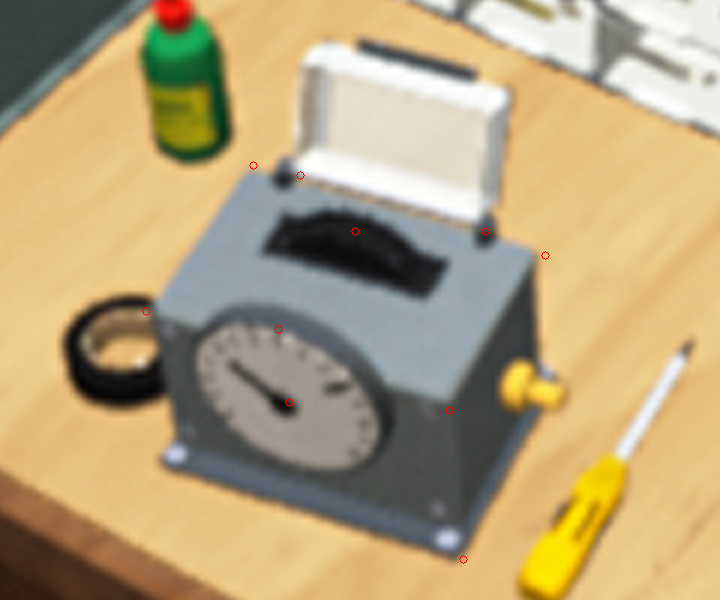

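Measured so far:
- The regulator is at about (0.43, 0.19), yaw about 0.17. Both views agree to 2 mm.
- The pointer is near −0.94 and the mark near +0.94, so about 6 clicks are needed.

Next I check the IK and the clearance behind, then move above the wheel.

```bash
cat >> h.py <<'E'
Rt=np.array([[-np.sin(YAW),np.cos(YAW),0],[np.cos(YAW),np.sin(YAW),0],[0,0,-1.]]).T  # tool x=reg y, tool y=reg x, z down
QT=quat(Rt)
def save(n,cam="scene",box=(140,240,150,270),f=6):
    im=read_camera(cam)[:,:,::-1];a,b,c,d=box;cv2.imwrite(f"pics/{n}.png",cv2.resize(im[a:b,c:d],None,fx=f,fy=f,interpolation=cv2.INTER_CUBIC))
E
python3 - <<'E'
from h import *
print("cabinet front foot",onz("scene",203,140,0),onz("scene",275,160,0))
print("bottle foot",onz("scene",181,166,0), "box corner", onz("top",127,247,.15))
for p in [(.012,.014,.25),(.012,.014,.122),(.012,-.014,.122),(.12,0,.26),(.12,0,.145),(.01,0,.135)]:
    print(p,W(p).round(3),np.round(inverse_kinematics(W(p),QT),2))
E
```

```text
cabinet front foot [0.66448818 0.39548783 0.        ] [0.71067627 0.14651405 0.        ]
bottle foot [0.53048428 0.37949357 0.        ] box corner [0.31893273 0.41107969 0.15      ]
(0.012, 0.014, 0.25) [0.44  0.206 0.25 ] [ 0.41  0.18  1.9  -0.    1.06 -1.33]
(0.012, 0.014, 0.122) [0.44  0.206 0.122] [ 0.41  0.38  2.   -0.    0.76 -1.33]
(0.012, -0.014, 0.122) [0.445 0.178 0.122] [ 0.36  0.37  2.02 -0.    0.76 -1.39]
(0.12, 0, 0.26) [0.549 0.211 0.26 ] [ 0.35  0.33  1.68 -0.    1.13 -1.4 ]
(0.12, 0, 0.145) [0.549 0.211 0.145] [ 0.35  0.47  1.77 -0.    0.91 -1.4 ]
(0.01, 0, 0.135) [0.44  0.192 0.135] [ 0.39  0.35  2.01 -0.    0.79 -1.36]
```

```bash
python3 - <<'E'
from h import *
q=np.array(inverse_kinematics(W((.012,.014,.27)),QT)); 
command_gripper(0.0)
a=q.copy();a[0]=1.259;movej(a);movej(q)
print(get_time(),get_tcp_pos(),get_ft_force())
save("s1",box=(100,250,130,290),f=5); 
T=tcpT();print(T);im=read_camera("wrist");cv2.imwrite("pics/w1.png",im[:,:,::-1])
movel(W((.012,.014,.135)),v=.1);print(get_time(),get_ft_force())
print(movel(W((.012,.014,.118)),v=.02,until_force=3.0),get_tcp_pos(),get_ft_force(),get_time())
save("s2",box=(100,250,130,290),f=5)
E
```

```text
4.1583 [0.43960897 0.20645603 0.26992208] [0.13643648 0.39029683 0.03552774]
[[-1.73705805e-01  9.84797567e-01 -2.11098127e-04  4.39504838e-01]
 [ 9.84797575e-01  1.73705835e-01  1.35336717e-04  2.06677325e-01]
 [ 1.69948246e-04 -1.84380151e-04 -9.99999969e-01  2.69945507e-01]
 [ 0.00000000e+00  0.00000000e+00  0.00000000e+00  1.00000000e+00]]
5.7583 [ 0.25330731  0.08697244 -0.47393348]
True [0.43995805 0.20592581 0.12496277] [-0.68537899  0.79294417  4.00588816] 6.3167
```

View pics/s1.png

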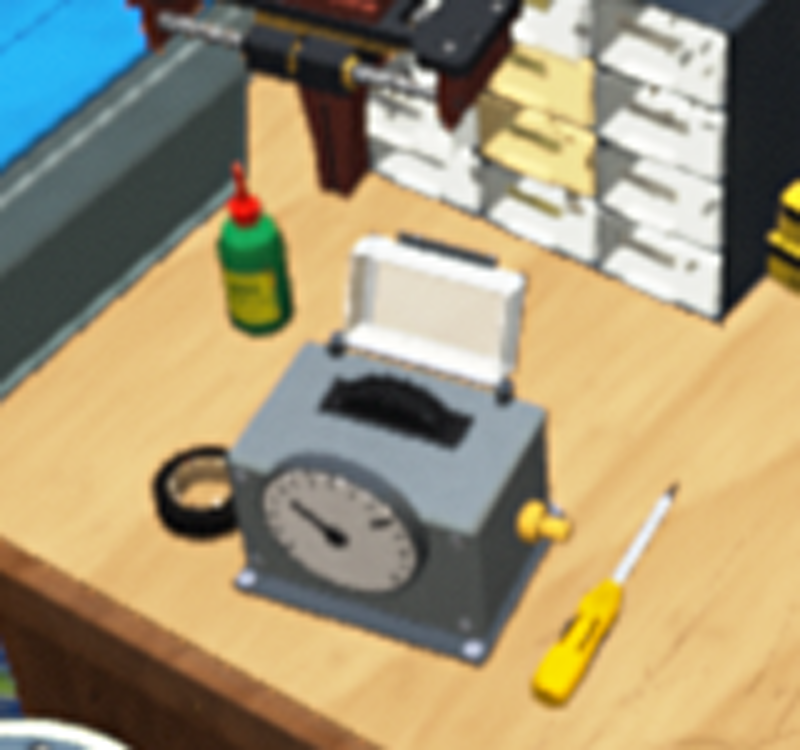

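View pics/w1.png

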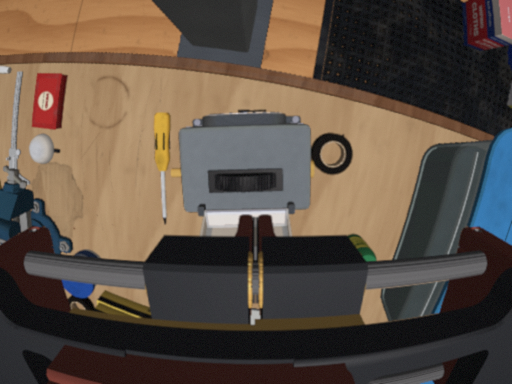

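View pics/s2.png

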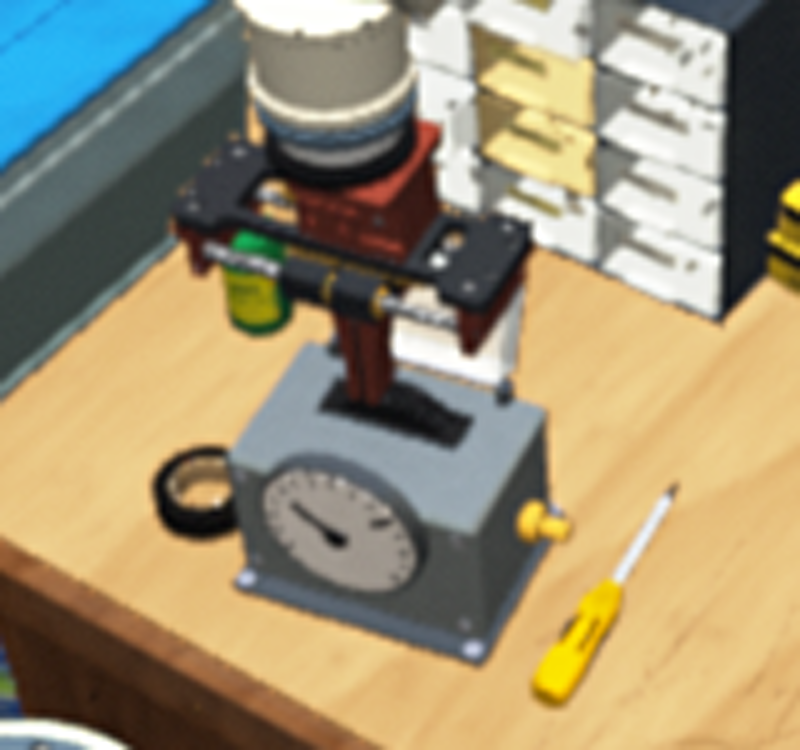

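The dial stays visible in the scene view at (208,204) even while pressing. The shut fingertips touch the left part of the wheel, and the wrist view shows the wheel at (246,181). I check that position, then do the first two-click stroke.

```bash
python3 - <<'E'
from h import *
T=np.eye(4);T[:3,:3]=Rt;T[:3,3]=[.4395,.2066,.2699]
print("wheel",wonz(T,246,181,.118),W((.012,0,.127)))
print("slot L/R",wonz(T,283,181,.105),wonz(T,208,181,.105))
z=.1220
movel(W((.012,.014,z)),v=.02)
print(get_ft_force(),get_tcp_pos())
movel(W((.012,-.0125,z)),v=.03)
print(get_ft_force(),get_tcp_pos(),get_time());save("s3",box=(170,240,170,250),f=8)
movel(W((.012,-.0125,.135)),v=.05);print(get_ft_force());save("s4",box=(170,240,170,250),f=8);print(get_time())
E
```

```text
wheel [0.44346963 0.19728242 0.118     ] [0.44232087 0.19206566 0.127     ]
slot L/R [0.4390554  0.23829722 0.105     ] [0.45362031 0.15493232 0.105     ]
[-0.90441352  0.19979321  7.63720726] [0.44014346 0.20606642 0.12241614]
[ 0.82819323 -1.227567    6.58703188] [0.44536236 0.17985726 0.12264312] 7.7083
[-0.78584076 -0.05654057 -0.36886778]
8.2167
```

View pics/s3.png

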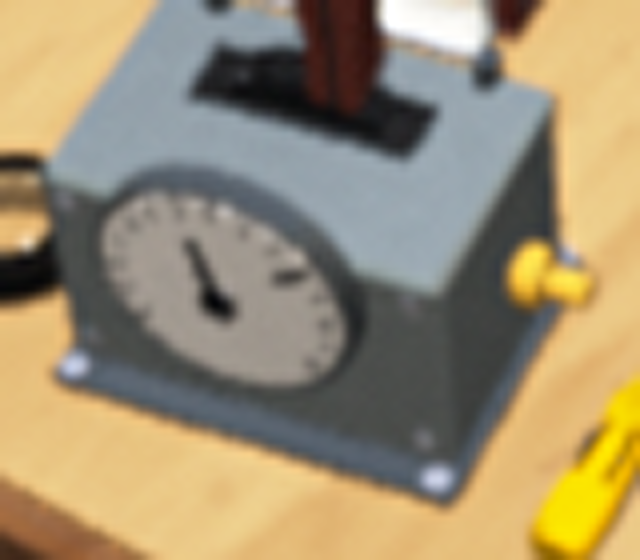

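View pics/s4.png

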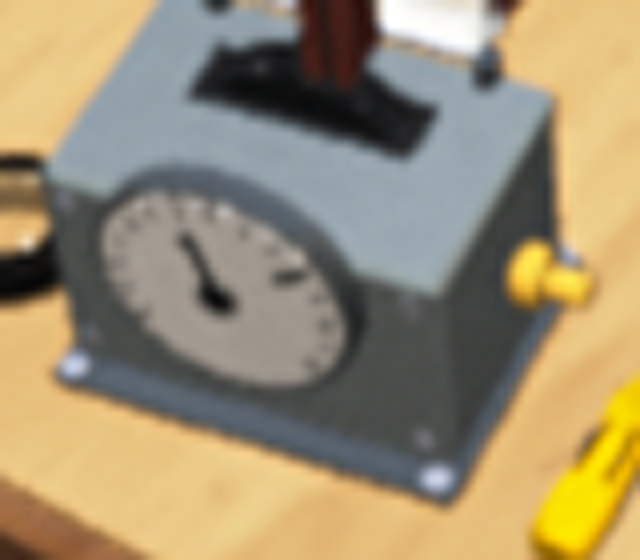

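```bash
python3 - <<'E'
from h import *
c=camera_info("scene")
def pt(x,y): return dialpt(*ray("scene",170+x/8-.5,170+y/8-.5),-.06)
C=pt(216,300)
for n,p in(("s3",(190,243)),("s4",(183,238)),("mark",(290,276))):
    r=pt(*p)-C;print(n,np.arctan2(-r[0],r[1]),np.hypot(*r))
# predicted pixel of tip for detents around C
for k in range(-6,1):
    a=.942+k*.3142;q=C+.030*np.array([-np.sin(a),np.cos(a)])
    u=(proj("scene",W((-.06,q[0],q[1])))+.5-170)*8;print(k,u.round(0))
E
```

```text
s3 -0.25624867086568154 0.026480084351429827
s4 -0.3260651117473287 0.028529427793480756
mark 0.8675271262331299 0.039418284552495415
-6 [146. 244.]
-5 [161. 236.]
-4 [182. 235.]
-3 [207. 240.]
-2 [232. 251.]
-1 [256. 267.]
0 [276. 287.]
```

The first stroke moved the pointer exactly 2 clicks, from −0.94 to −0.31. Four clicks are left, so I'll do two more of the same strokes, shifted 3 mm to the left to centre them on the wheel.

```bash
sed -i 's/^RO=.*/RO=np.array([0.4305,0.193,0]);YAW=0.173/' h.py; python3 - <<'E'
from h import *
for i in (5,6):
    movel(W((.012,.0135,.136)),v=.08)
    movel(W((.012,.0135,.122)),v=.04)
    f=get_ft_force()
    movel(W((.012,-.0125,.122)),v=.03);print(f,get_ft_force())
    movel(W((.012,-.0125,.136)),v=.05);save(f"s{i}",box=(170,240,170,250),f=8);print(get_time())
E
```

```text
[-0.80668111  0.51141254  8.34291952] [0.22528066 0.95928123 7.43253164]
10.725
[-1.02714883  1.08446257  8.27613897] [0.09018266 1.52554808 7.02953858]
13.2
```

View pics/s5.png

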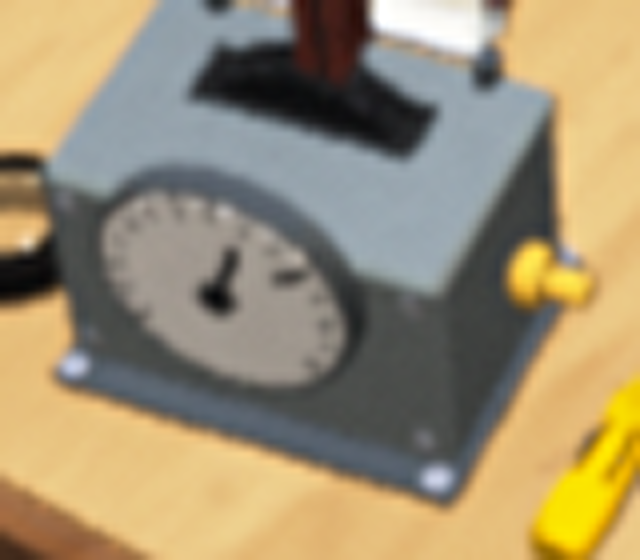

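View pics/s6.png

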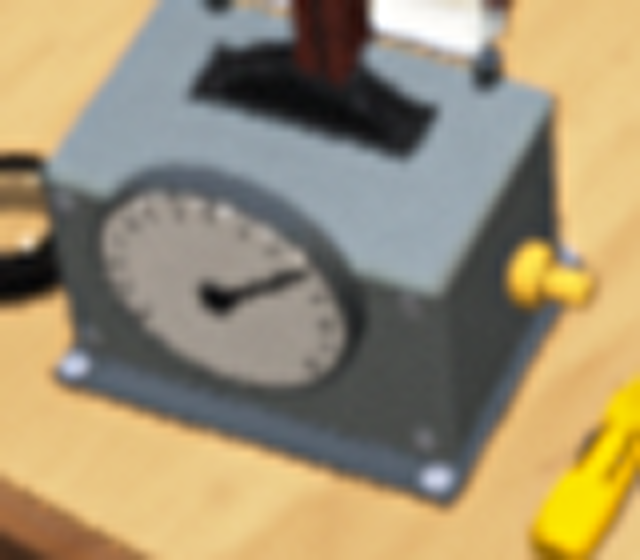

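The pointer now lies on the long mark: its tip is at (300,272) in the crop and it covers the mark. I'll swing the guard next, going over it, behind it, and then forward along the face's arc.

```bash
python3 - <<'E'
from h import *
movel(W((.012,0,.25)),v=.15)
movel(W((.128,0,.25)),v=.15)
movel(W((.128,0,.146)),v=.12)
print(get_time(),get_ft_force())
def P(th,r=.045,w=.010): return W((.046-r*np.cos(th)+.022*np.sin(th)+w,0,.113+r*np.sin(th)+.022*np.cos(th)))
for th in [2.0,1.7,1.4,1.1,.85,.6]:
    movel(P(th),v=.08); f=get_ft_force();print(th,f.round(1),get_tcp_pos().round(4))
    if np.linalg.norm(f)>20: break
print(get_time());save("g1",box=(100,250,130,290),f=5)
E
```

```text
16.0583 [1.18954208 0.35790989 0.66197498]
2.0 [ 0.1 -0.7 -0.1] [0.5237 0.2093 0.1451]
1.7 [ 0.1 -0.5 -0.2] [0.5127 0.2074 0.1553]
1.4 [ 0.2 -0.7  1. ] [0.499  0.205  0.1613]
1.1 [ 0.6 -0.5 -0.9] [0.4843 0.2024 0.1631]
0.85 [ 0.5 -0.1 -1.6] [0.4722 0.2002 0.1612]
0.6 [ 0.1  0.4 -0.2] [0.4608 0.1982 0.1563]
18.2417
```

View pics/g1.png

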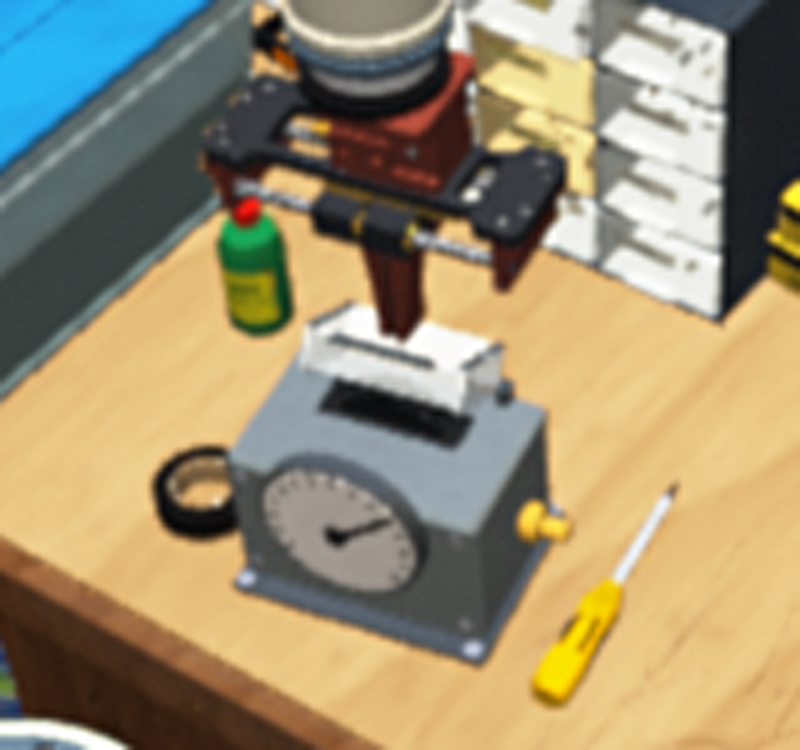

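The guard is following the fingers: it is about half-way down and the pointer is still on its mark. I'll finish the arc and press.

```bash
python3 - <<'E'
from h import *
def P(th,r=.045,w=.010): return W((.046-r*np.cos(th)+.022*np.sin(th)+w,0,.113+r*np.sin(th)+.022*np.cos(th)))
for th in [.4,.2]:
    movel(P(th),v=.06); print(th,get_ft_force().round(1))
p=P(0);p[2]=.138;movel(p,v=.06);print(get_ft_force().round(1))
p[2]=.128
print(movel(p,v=.015,until_force=15),get_tcp_pos().round(4),get_ft_force().round(1),get_time())
wait(.3);print(get_ft_force().round(1),get_tcp_pos().round(4));save("g2",box=(100,250,130,290),f=5)
p[2]=.20;movel(p,v=.12);print(get_ft_force().round(1),get_time())
save("g3",box=(100,250,130,290),f=5)
E
```

```text
0.4 [ 0.8  0.1 -0.7]
0.2 [-0.1  0.4 -0. ]
[ 0.5  0.  -0.6]
True [0.4414 0.1949 0.1352] [-2.  -0.6  8.2] 19.5833
[-1.9 -1.6  9. ] [0.4414 0.195  0.1352]
[-0.2  0.3  0.1] 20.6333
```

View pics/g3.png

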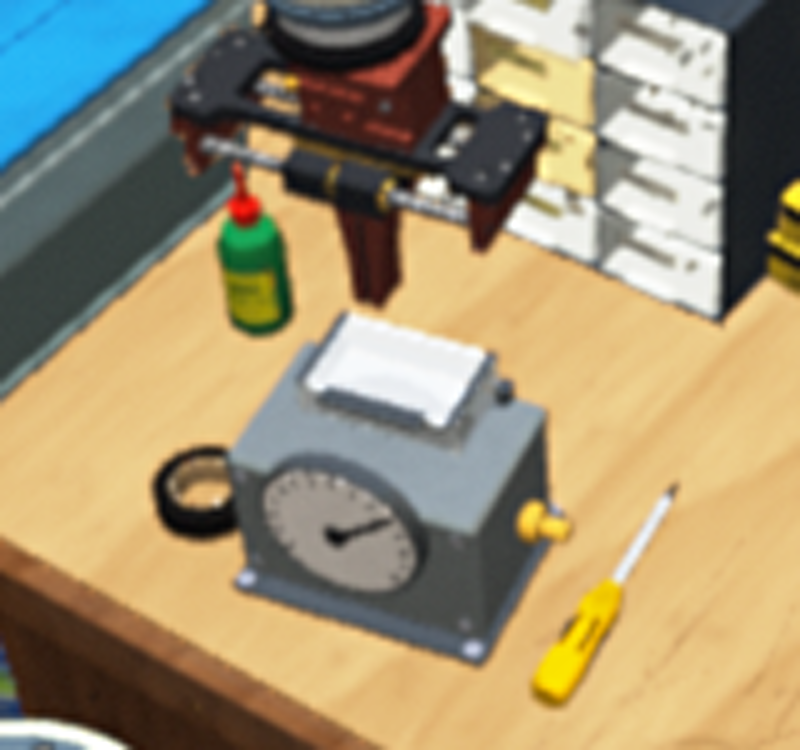

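The guard looks shut, and the stop at z = 0.1352 matches the expected 0.135. To be sure, I press once more near the front edge, a bit harder, and compare heights.

```bash
python3 - <<'E'
from h import *
movel(W((0,0,.15)),v=.12)
p=W((0,0,.128))
print(movel(p,v=.015,until_force=22),get_tcp_pos().round(4),get_ft_force().round(1))
wait(.3);print(get_ft_force().round(1),get_tcp_pos().round(4))
movel(W((0,0,.16)),v=.08)
movel(W((.028,0,.145)),v=.08)
print(movel(W((.028,0,.128)),v=.015,until_force=6),get_tcp_pos().round(4),get_ft_force().round(1))
movel(W((.028,0,.28)),v=.15)
q=np.array(get_joint_pos());q[0]=1.1;movej(q);print(get_time(),get_ft_force().round(1))
save("f1",box=(140,240,150,270));save("f2","top",(140,250,150,380),3)
E
```

```text
True [0.4305 0.193  0.1354] [-3.6 -1.2 12.3]
[-3.3 -1.5 11.8] [0.4304 0.193  0.1354]
True [0.4581 0.1978 0.1353] [-1.6 -1.   6.2]
26.725 [-0.5 -0.1  0.3]
```

View pics/f1.png

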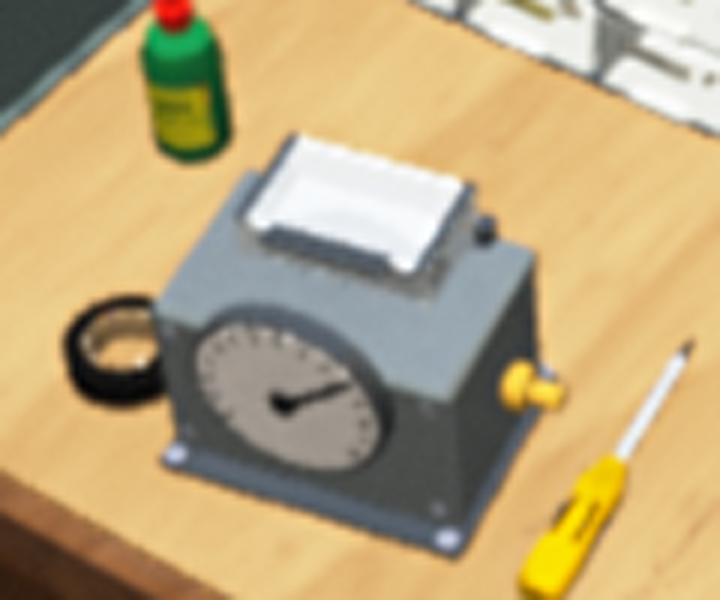

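View pics/f2.png

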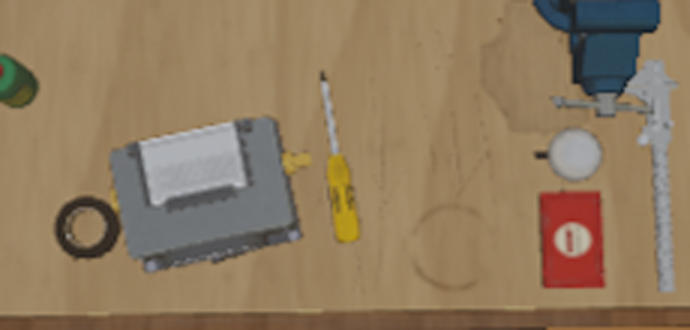

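The guard's top is level, at 0.1354 near the front and 0.1353 near the back, so it is shut. The pointer runs into the long mark, the bystanders have not moved and the arm is clear.

```bash
python3 -c "
from station import *
job_done();print(get_time())"
```

```text
the job is handed in; nothing more can be done
the job is handed in; nothing more can be done
```

The regulator is set and the guard is shut; I handed the job in at about 27 s of the 48 s allowed.

- **Dial:** I rolled the wheel with the shut fingertips in three strokes of two clicks each, checking the dial after each one. The pointer went from about −0.94 to the long mark at +0.94. In the last picture, taken after the guard was shut, it still lies on the mark.
- **Guard:** I pushed it forward from behind with the fingertips, then pressed it down with about 9 N and again near the front edge with about 12 N. The second press moved it no further. Its top measures 135.4 mm high near the front and 135.3 mm near the back; fully shut should be 135 mm.
- **Bystanders and arm:** The tape, screwdriver, bell and tin look undisturbed in the final pictures. The arm was clear of everything at hand-in.
- **Disagreements:** My first estimate put the wheel about 5 mm too far to the right compared with the wrist camera. I moved the estimate 3 mm left after the first stroke. When pressing, the tool stopped on its change-of-force limits of 15 and 22 N, but the force read just after was only 8 and 12 N.

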